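Take the used bayonet filter out of the sloping canister

TASK

The used filter cartridge with the orange wing is locked by a bayonet catch in the sloping steel canister: press it in against its spring, turn it anticlockwise past the catch and on until you feel its end stop, without wrenching the catch round in its seat, then draw it straight out. Stand it upright on its foot inside the red tray, setting it down before you let go. Do not disturb the fresh cartridge or the other things on the bench.

Things in the scene. Friction and masses are not known exactly. Their poses are not given: they have to be found in the camera images.
- port (a point): Mouth of the sloping stainless canister (88 mm across, on a 210 x 120 mm steel base with a gauge on its robot side): centre of its rim, about 135 mm above the bench. Its z axis is the bore axis, pointing out of the mouth, leaning 28 degrees from vertical away from the robot (give or take 17 degrees of yaw); its x axis points up the slope, towards the robot.
- used_wing (a point): Grip point of the used cartridge, on its axis inside the orange wing, 15 mm below the wing's top and 21 mm above the flange. The wing is a bar 60 mm long (x axis), 14 mm thick (y axis: pinch it along this) and 36 mm tall (z axis: the cartridge's axis, out of the canister). At the start its x axis is turned 35 degrees clockwise, seen from above, from the port's x axis.
- used_flange (a point): Centre of the underside of the cartridge's round flange (radius 34 mm, 8 mm thick), 8 mm above the rim at the start. A spring holds the cartridge up (about 7 N, and 0.6 N more per mm). Two teeth 4.5 mm deep block its lugs: press it in along the axis 5.5 to 7 mm (it bottoms hard at 8) and keep it in for the first 30 degrees of the anticlockwise turn (positive about z). Then no pressing is needed.
- catch (a point): Hidden catch ring, on the bore axis 4 mm below the rim: a gap for each lug with an end stop behind it, set differently each time. The stop comes after a total turn of 43 to 84 degrees and can only be felt, as a sharp rise of torque (0.3 N m is plenty). Then ease off 1 to 3 degrees (or the lugs jam) and draw straight out along the bore axis, 60 mm until free. More than about 9 degrees short of the stop it stays caught.
- catch_insert (a joint): How far the insert that carries the catch teeth and stops has been wrenched round in its seat (rad, 0 as fitted, positive anticlockwise). It holds up to about 1 N m and slips beyond that; keep it below 0.08.
- used_mid (a point): The used cartridge, half-way up on its axis, 54 mm above its flat foot; z axis from foot to wing. 108 mm tall: white barrel of radius 20 mm, 64 mm long, two side lugs reaching to radius 29 mm at 40 to 48 mm above the foot (along the x axis), then flange and orange wing. 0.2 to 0.33 kg. used_wing lies 39 mm further along z. At the start its x axis is along the port's.
- red_tray: Red open tray for used filters, 140 x 140 mm outside, 30 mm high, walls and floor 5 mm thick, fixed to the bench; origin at the centre of its underside, x and y along its sides.
- blue_tray: Blue tray of the same size, holding the fresh cartridge; it may have changed places with the red one.
- fresh_mid (a point): Fresh cartridge with a blue wing, same shape as the used one, standing in the blue tray; its point is half-way up. Leave it alone.
- amber_bottle_at (a point): Amber glass bottle, 60 mm across, 130 mm tall, point half-way up. Leave it alone.
- beaker_at (a point): Glass beaker, 72 mm across, 90 mm tall, point half-way up. Leave it alone.
- eye_bolt_at (a point): Steel eye bolt, standing, 66 mm tall, 47 mm wide, point half-way up. Leave it alone.
- spanner_at (a point): Spanner, 160 mm long, lying flat, point near its middle. Leave it alone.
- white_jar_at (a point): White jar with blue cap, 60 mm across, 70 mm tall, point half-way up. Leave it alone.

How it is judged:
On the way, in this order (a step that is already met when the one before it is completed fails the run):
1. the used cartridge is turned past the catch, still in the canister (angle between the x axis of used_mid and the x axis of port, either way round above 0.6 rad and distance between used_mid and port below 0.03 m).
2. the used cartridge is drawn out of the canister (distance between used_mid and port above 0.065 m), for 0.1 s.
3. the used cartridge is set upright on the red tray's floor while still held (contact force between used and red_tray above 0.4 N and contact force between the fingers and used above 0.3 N and angle between used_mid's own z axis and vertical below 0.2 rad and x of used_mid in the frame of red_tray between -0.045 and 0.045 m and y of used_mid in the frame of red_tray between -0.045 and 0.045 m).
At the end, for the whole second after the job is handed in: The used cartridge stands upright (within 0.12 rad) on the floor of the red tray, its axis within 45 mm of the tray's centre along each side, at rest and released (x of used_mid in the frame of red_tray between -0.045 and 0.045 m and y of used_mid in the frame of red_tray between -0.045 and 0.045 m and angle between used_mid's own z axis and vertical below 0.12 rad and height (world z) of used_mid between 0.054 and 0.064 m and linear speed of used below 0.02 m/s); the robot touches nothing.
It fails at once if the catch is wrenched round in its seat (more than 0.08 rad) (value of joint catch_insert above 0.08 rad).
It fails at once if the fresh cartridge is disturbed (moved more than 25 mm) (distance of fresh_mid from where it was at the start of the episode above 0.025 m).
It fails at once if another thing on the bench is disturbed (bottle, beaker, eye bolt, spanner or jar moved more than 25 mm) (distance of any of amber_bottle_at, beaker_at, eye_bolt_at, spanner_at, white_jar_at from where it was at the start of the episode above 0.025 m).
It also fails if it takes over 69 s, if anything falls off the work surface, if the arm or the gripper's body presses on something with over 40 N, if the wrist force passes 120 N, or if a joint passes its speed limit or range.

ROBOT

A 6-joint arm with a two-finger parallel gripper is mounted at the origin on the work surface. World frame = base frame: x ahead of the robot, y to its left, z up, the work surface at z = 0. Lengths are in m, angles in rad, forces in N, time in s.
With the tool pointing down it reaches from about 0.4 to 0.825 m from the base axis. Payload 7 kg.
Tool frame: the origin (TCP) lies at the very end of the fingers, on their centre line; the grasp point (between the pads) lies 19 mm behind it; x points along the fingers, y is the direction in which the jaws open and shut, and the axes are right-handed (so a half turn about x gives the same grasp; the last joint's range is limited). The gripper opens to 88 mm and grips with 3 to 60 N. Pads are 19 mm wide; open, the fingers measure 130 mm over their backs; the gripper's body (78 mm by 193 mm) begins 47 mm behind the grasp point.
Start: joints at [-1.026, 0.359, 0.012, 0, -1.224, -0.288], TCP at [0.171, -0.653, 0.227] pointing down, gripper open.
Joint ranges: [-3.07, 3.07], [-1.43, 2.12], [-1.02, 1.25], [-3.03, 1.67], [-3.05, -0], [-3.03, 3.03]. Speed limits (rad/s): [2.39, 2.39, 3.01, 3.14, 3.14, 3.14].

INTERFACE

Orientations are given as [roll, pitch, yaw] about the fixed x, y, z axes, in that order (R = Rz(yaw) Ry(pitch) Rx(roll)).
In Python, from station import arm gives the robot as it stands.
- The arm moves only by the shell command python3 -m inch 'ROWS' [OPENING] [FORCE]. ROWS is text: rows parted by semicolons, each of 6 numbers parted by spaces: the shift along the world's x, y, z in units of 30 mm (1.0 is 30 mm), then the turn, a rotation vector about the world's x, y, z in units of 5 degrees (1.0 is 5 degrees). In form: dx dy dz wx wy wz; .... A call has 1 to 12 rows; each row shifts and turns the commanded pose from where the row before left it; what a row does not reach is not made up. A row lasts 1/8 s, in which the tool goes at most 62.5 mm and 10.7 degrees, less where a joint would pass 70% of its speed; a pose out of reach is approached as far as the arm can. A call is refused whole if a number of a shift passes 1 or a number of a turn 1, either way. A call with a gripper value outside its range is refused whole. OPENING is the opening, from 0 (shut) to 1 (fully open), set as the call begins (- or left out, the last holds). The fingers move at their own pace and stop on an object; FORCE is the grip in N (left out, the last holds). Time passes only in rows, so rows that do not move let the fingers close. It gives the time, the measured TCP pose, the force and the opening at its end, in the units of the state.
- arm.get_state(): the state, without advancing time (a new reading comes with each control period).
- arm.grab_frame(name): name is "scene" or "top" or "wrist"; returns a dict with "frame" (480x640x3 uint8, red, green, blue), "range_z" (480x640 float32, m along the optical axis (not along the pixel's ray), 0 where there is no reading), "mtx" (3x3 intrinsics, pixels), "dist_coeffs" ([k1, k2, p1, p2, k3] as OpenCV has them; the pictures are not rectified), "pose" (4x4, takes a point from camera to world coordinates). Camera axes: x right, y up, looking along -z (the intrinsics and any distortion apply to the point x, -y, -z); pixel columns grow to the right and rows downward; lengths in m; the calibration is good to about 2 mm. A picture is of the moment at which its call begins.
- arm.job_done(): hands the job in, once; it reports no verdict.
Trained networks look in a picture, given as the dict that the camera call returned (one of the last four; its "shot" number tells which), for a name from the list of things; names that differ only in an ending like _2 or _b are one class to them, and where a whole thing is asked for, a point or a joint stands for the part that bears it (a point fixed in the world has none). Each returns a list of dicts, best first, with "confidence" (0 to 1); they miss things now and then, are a little off and sometimes report something else, mostly with a low value. They report only what shows in the picture. A call takes as long as a camera call.
- arm.search_frame(picture, target): "extent" ([centre column, centre row, width, height] as shares, 0 to 1, of the picture: columns of its width, rows of its height, round what is visible of it).
- arm.masks_of(picture, target): "mask" (480x640 bool, what is visible of it) and "extent" ([centre column, centre row, width, height] as shares, 0 to 1, of the picture: columns of its width, rows of its height, round what is visible of it).
- arm.place_of(picture, target): "position" ([column, row] as shares, 0 to 1, of the picture: columns of its width, rows of its height: a listed point, or the origin of a listed thing).
The state is a dict: "t": time; "q": joint angles; "qd": joint speeds; "joint_efforts": joint torques, N m; "eef_pos": TCP position; "ee_rot": TCP orientation; "force": force on the tool from outside, world axes, zero at the start; "moment": the same for the moment, N m; "width": finger opening in m.
Only numpy, scipy, OpenCV 4.12 (cv2) and the standard library are available. Lean on these libraries where they do the work, as an engineer would, in place of code of your own. Each camera call takes 0.05 s, during which the arm holds its last target. There are 200 camera calls.

## Working session

There is one attempt and no reset: what is moved stays moved. The work goes in short steps, Python scripts to look and compute and a shell command to move; the robot and the scene stay as the last step left them, time stands still between calls to the robot, and variables do not carry over. Pictures are saved under pics/ and viewed, about 8 in all and at most 12, crops included, and the job is handed in when it is done.

```bash
ls; mkdir -p pics; cat > h.py <<'E'
import numpy as np, cv2
from station import arm
from scipy.spatial.transform import Rotation as Rn
def ray(p,u,v):
    d=cv2.undistortPoints(np.array([[[u,v]]],float),np.array(p["mtx"],float),np.array(p["dist_coeffs"],float))[0,0]
    return np.array([d[0],-d[1],-1.0])
def w(p,u,v,z=None):
    T=np.array(p["pose"]);r=ray(p,u,v)
    if z is None: z=p["range_z"][int(round(v)),int(round(u))]
    return T[:3,:3]@(r*z)+T[:3,3]
def atz(p,u,v,h):
    T=np.array(p["pose"]);d=T[:3,:3]@ray(p,u,v)
    return T[:3,3]+d*(h-T[2,3])/d[2]
def cloud(p,m):
    v,u=np.nonzero(m&(p["range_z"]>0)); T=np.array(p["pose"])
    d=cv2.undistortPoints(np.stack([u,v],1).astype(float)[:,None],np.array(p["mtx"],float),np.array(p["dist_coeffs"],float))[:,0]
    z=p["range_z"][v,u][:,None]
    return (np.c_[d[:,0],-d[:,1],-np.ones(len(d))]*z)@T[:3,:3].T+T[:3,3]
def save(p,n): cv2.imwrite("pics/"+n+".png",p["frame"][:,:,::-1])
E
python3 - <<'E'
from h import *
for c in ["scene","top"]:
    p=arm.grab_frame(c); save(p,c+"0"); print(c,np.round(p["pose"],3).tolist())
    for n in ["port","used_wing","used_flange","used_mid","red_tray","blue_tray","fresh_mid","amber_bottle_at","beaker_at","eye_bolt_at","spanner_at","white_jar_at"]:
        r=arm.place_of(p,n)[:1]
        for a in r:
            u,v=a["position"][0]*640,a["position"][1]*480
            print(n,round(a["confidence"],2),round(u),round(v),w(p,u,v).round(3))
    for n in ["used_wing","red_tray"]:
        for a in arm.masks_of(p,n)[:1]:
            C=cloud(p,a["mask"]);print(n,a["confidence"],a["mask"].sum(),np.median(C,0).round(3),np.percentile(C,[2,98],axis=0).round(3).tolist())
print(arm.get_state())
E
```

```text
pics
scene [[-0.054, -0.746, 0.664, 1.168], [0.998, -0.028, 0.049, 0.035], [-0.018, 0.665, 0.746, 0.832], [0.0, 0.0, 0.0, 1.0]]
port 0.72 314 224 [ 0.537 -0.025  0.171]
used_wing 0.56 316 218 [ 0.528 -0.022  0.178]
used_flange 0.98 314 228 [ 0.523 -0.027  0.145]
used_mid 0.94 314 225 [ 0.532 -0.025  0.164]
red_tray 0.65 429 256 [0.473 0.245 0.003]
blue_tray 0.62 316 218 [ 0.527 -0.021  0.178]
fresh_mid 0.82 218 236 [ 0.495 -0.255  0.078]
amber_bottle_at 0.58 435 296 [0.655 0.224 0.095]
beaker_at 0.85 227 295 [ 0.618 -0.22   0.019]
eye_bolt_at 0.86 482 301 [0.617 0.343 0.024]
spanner_at 0.74 155 261 [ 0.513 -0.426 -0.   ]
white_jar_at 0.78 508 257 [0.513 0.414 0.054]
used_wing 0.97 759 [ 0.517 -0.023  0.154] [[0.483, -0.054, 0.133], [0.544, 0.005, 0.19]]
red_tray 0.77 3077 [0.463 0.244 0.006] [[0.395, 0.171, 0.001], [0.542, 0.312, 0.031]]
top [[-0.02, 0.98, -0.196, 0.236], [-1.0, -0.02, 0.001, 0.021], [-0.003, 0.196, 0.981, 1.67], [0.0, 0.0, 0.0, 1.0]]
port 0.94 338 248 [ 0.503 -0.023  0.146]
used_wing 0.72 334 243 [ 0.51  -0.011  0.195]
used_flange 0.86 339 247 [ 0.504 -0.025  0.153]
[... 515 characters left out ...]
2659 [0.468 0.248 0.007] [[0.396, 0.176, -0.003], [0.539, 0.317, 0.034]]
{'t': 1.5, 'q': array([-1.02588708e+00,  3.58620501e-01,  1.19213636e-02, -5.38232672e-06,
       -1.22411660e+00, -2.88042666e-01]), 'qd': array([-0.00033948, -0.00117906, -0.00087704, -0.00073101, -0.00025798,
        0.00123123]), 'joint_efforts': array([ 1.25417057e-05, -5.82389653e+01,  2.93296909e+01,  7.00212881e+00,
        1.24496050e-02,  2.02251314e-06]), 'eef_pos': array([ 0.17142797, -0.65285059,  0.22655632]), 'ee_rot': array([1.6037561 , 1.57077627, 1.86062085]), 'force': array([-0.31005661, -0.40801182, -0.55504505]), 'moment': array([-0.0211144 ,  0.07084209, -0.0182932 ]), 'width': 0.08750752101910775}
```

View pics/scene0.png

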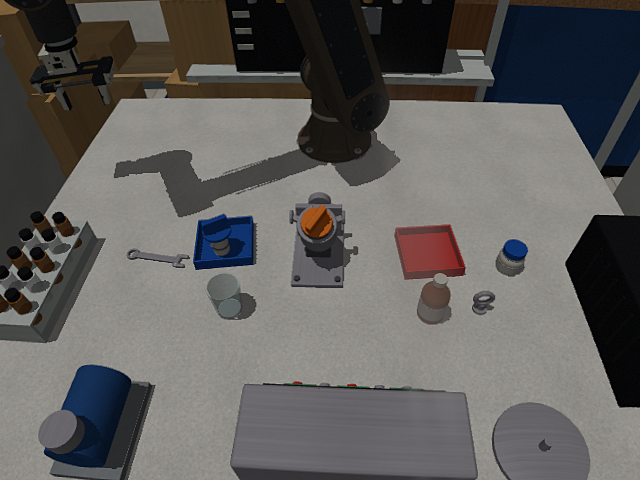

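```bash
cat > fit.py <<'E'
from h import *
from scipy.optimize import least_squares
# wing as oriented box + port geometry; use orange pixels from cameras
def orange(p):
    h=cv2.cvtColor(p["frame"],cv2.COLOR_RGB2HSV)
    m=((h[...,0]>6)&(h[...,0]<24)&(h[...,1]>140)&(h[...,2]>90))
    a=arm.masks_of(p,"used_wing")
    if a: m&=cv2.dilate(a[0]["mask"].astype(np.uint8),np.ones((9,9)))>0
    m=cv2.erode(m.astype(np.uint8),np.ones((2,2)))>0
    return m
def frame(yaw):
    z=Rn.from_euler("z",yaw).apply([np.sin(np.radians(28)),0,np.cos(np.radians(28))])
    x=Rn.from_euler("z",yaw).apply([-np.cos(np.radians(28)),0,np.sin(np.radians(28))])
    return np.c_[x,np.cross(z,x),z]
def boxfit(C,yaw0=0,turn0=-35.,free=False):
    def sdf(P):
        q=abs(P)-np.array([.030,.007,.018]); 
        return np.linalg.norm(np.maximum(q,0),axis=1)+np.minimum(q.max(1),0)
    def f(s):
        R=frame(s[3])@Rn.from_euler("z",(s[4] if free else np.radians(turn0))).as_matrix()
        P=(C-s[:3])@R   # wing box centre = grip point -3 mm
        return sdf(P)
    best=None
    for y in np.radians([-15,-7,0,7,15]):
        s0=np.r_[C.mean(0),y]+0
        if free: s0=np.r_[s0,np.radians(turn0)]
        r=least_squares(f,s0,loss="soft_l1",f_scale=.002)
        if best is None or r.cost<best.cost: best=r
    return best
E
python3 - <<'E'
from fit import *
Cs=[]
for c in ["scene","top"]:
    p=arm.grab_frame(c); m=orange(p); C=cloud(p,m); C=C[C[:,2]>.12]; Cs.append(C)
    print(c,m.sum(),C.mean(0).round(3),C.min(0).round(3),C.max(0).round(3))
for C in Cs+[np.vstack(Cs)]:
    r=boxfit(C); s=r.x; z=frame(s[3])[:,2]
    print("centre",s[:3].round(4),"yaw",np.degrees(s[3]).round(1),"rms",np.sqrt((r.fun**2).mean()).round(4),"port",(s[:3]-z*(.018+.008+.008)).round(4), "grip",(s[:3]+z*.003).round(4))
E
```

```text
scene 363 [ 0.516 -0.027  0.163] [ 0.48  -0.054  0.124] [0.547 0.009 0.195]
top 431 [ 0.504 -0.022  0.164] [ 0.475 -0.052  0.121] [0.542 0.009 0.199]
centre [ 0.5138 -0.0286  0.1659] yaw 25.1 rms 0.0125 port [ 0.4993 -0.0354  0.1359] grip [ 0.5151 -0.028   0.1685]
centre [ 0.5089 -0.0277  0.168 ] yaw -6.6 rms 0.0085 port [ 0.4931 -0.0259  0.138 ] grip [ 0.5103 -0.0279  0.1707]
centre [ 0.511  -0.0283  0.1675] yaw -0.2 rms 0.0109 port [ 0.4951 -0.0283  0.1375] grip [ 0.5124 -0.0284  0.1702]
```

The scene shows the canister at (316,225), the red tray on the right at (430,250), and the fresh cartridge in the blue tray on the left. I'll go for a closer look along the bore axis.

```bash
cat >> fit.py <<'E'
def target(yaw,turn):  # tool rotation, y angle ~55deg branch at turn=-35
    F=frame(yaw)@Rn.from_euler("z",np.radians(turn)).as_matrix()
    x=-F[:,2]; y=-F[:,1]   
    return np.c_[x,y,np.cross(x,y)]
def rel(R,S): # world rotvec from S to R, in units of 5deg
    return Rn.from_matrix(R@S.T).as_rotvec()/np.radians(5)
def cur():
    s=arm.get_state(); return np.array(s["eef_pos"]),Rn.from_euler("xyz",s["ee_rot"]).as_matrix(),s
E
python3 - <<'E'
from fit import *
p0,R0,s=cur(); print(R0.round(2).tolist()); T=target(0,-35);print(T.round(2).tolist()); print(rel(T,R0))
# also via camera
p=arm.grab_frame("wrist"); P=np.array(p["pose"]); print("cam in tool",(R0.T@(P[:3,3]-p0)).round(3),(R0.T@P[:3,:3]).round(2).tolist(), p["mtx"])
E
```

```text
[[-0.0, -0.25, 0.97], [0.0, 0.97, 0.25], [-1.0, 0.0, -0.0]]
[[-0.47, 0.51, 0.72], [-0.0, 0.82, -0.57], [-0.88, -0.27, -0.38]]
[-2.4288665   5.24114293 -9.7389295 ]
cam in tool [-0.158 -0.    -0.071] [[0.0, 0.26, -0.97], [1.0, -0.0, 0.0], [-0.0, -0.97, -0.26]] [[432.07878024   0.         311.25207202]
 [  0.         432.07878024 237.63579108]
 [  0.           0.           1.        ]]
```

```bash
python3 -m inch '.62 .945 .25 -.11 .238 -.443;.62 .945 .25 -.11 .238 -.443;.62 .945 .25 -.11 .238 -.443;.62 .945 .25 -.11 .238 -.443;.62 .945 .25 -.11 .238 -.443;.62 .945 .2 -.11 .238 -.443;.62 .945 .2 -.11 .238 -.443;.62 .945 .2 -.11 .238 -.443;.62 .945 .2 -.11 .238 -.443;.62 .945 .1 -.11 .238 -.443;.62 .945 .1 -.11 .238 -.443' 1 30
python3 -m inch '.62 .945 .1 -.11 .238 -.443;.62 .945 .1 -.11 .238 -.443;.62 .945 .1 -.11 .238 -.443;.62 .945 .1 -.11 .238 -.443;.62 .945 .1 -.11 .238 -.443;.62 .945 .1 -.11 .238 -.443;.62 .945 .1 -.11 .238 -.443;.62 .945 .1 -.11 .238 -.443;.62 .945 .1 -.11 .238 -.443;.62 .945 .1 -.11 .238 -.443;.62 .945 .1 -.11 .238 -.443;0 0 0 0 0 0'
python3 - <<'E'
from fit import *
p,R,s=cur(); print(p.round(3),s["q"].round(2),rel(target(0,-35),R).round(2),s["t"])
p=arm.grab_frame("wrist"); save(p,"w1")
for n in ["port","used_wing","used_flange"]:
    for a in arm.place_of(p,n)[:1]: print(n,a["confidence"],a["position"][0]*640,a["position"][1]*480)
m=orange(p); C=cloud(p,m); C=C[C[:,2]>.12]
print(m.sum())
np.savez("w1.npz",C=C); 
r=boxfit(C,free=True); print(r.x.round(4),np.sqrt((r.fun**2).mean()))
E
```

```text
t: 3.12
eef_pos: [0.3765, -0.34, 0.2945]
ee_rot: [-2.749, 1.321, -2.921]
force: [0.2, -0.3, -0.1]
width: 0.0875
t: 4.62
eef_pos: [0.5818, -0.0273, 0.3257]
ee_rot: [-2.531, 1.081, -3.141]
force: [0.1, -0.2, -0.3]
width: 0.0875
[ 0.582 -0.027  0.326] [ 0.22  0.48  0.37 -0.11 -1.94 -2.41] [-0.   -0.01 -0.01] 4.625
used_wing 0.59 332.60800000000006 227.712
used_flange 0.83 328.12800000000004 221.088
4998
[ 0.5148 -0.0231  0.1657  0.0312 -0.8505] 0.010877089161359725
```

View pics/w1.png

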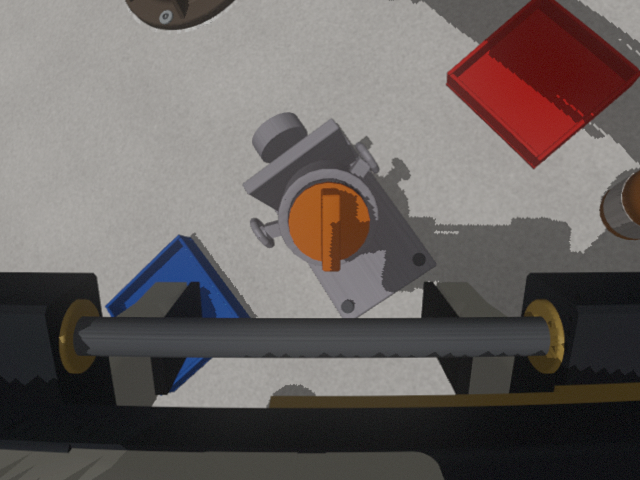

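The wrist view shows the wing at about (331,230), nearly aligned with the jaws, with the orange flange disc under it. I'll refine by splitting the cloud into wing top and flange.

```bash
cat >> fit.py <<'E'
def refine(C,yaw=0.):
    for i in range(6):
        F=frame(yaw); Q=C@F; 
        h=Q[:,2]; hist,e=np.histogram(h,bins=np.arange(h.min(),h.max()+.002,.002))
        # flange plane level: densest bin in the lower part
        hf=e[np.argmax(hist)]+.001
        fl=C[abs(h-hf)<.004]
        n=np.linalg.svd(fl-fl.mean(0),full_matrices=False)[2][2]; n*=np.sign(n[2])
        yaw=np.arctan2(n[1],n[0])
    hf=np.median(h[abs(h-hf)<.004])
    top=Q[(h>hf+.030)&(h<hf+.042)]; T2=top[:,:2]
    (c,(a,b),ang)=cv2.minAreaRect((T2*1000).astype(np.float32))
    mean=T2.mean(0); d=np.linalg.svd(T2-mean,full_matrices=False)[2][0]
    turn=np.degrees(np.arctan2(d[1],d[0])); turn=(turn+90)%180-90
    fd=Q[abs(h-hf)<.004][:,:2]
    (fc,fr)=cv2.minEnclosingCircle((fd*1000).astype(np.float32))
    print("n tilt",np.degrees(np.arccos(n[2])),"yaw",np.degrees(yaw),"turn",turn,"rect",np.round(c,1),a,b,"mean",mean*1000,"flange c",fc,fr,"hf",hf,"top",np.median(top[:,2]),"N",len(fl),len(top))
    return yaw,turn,F,np.array(c)/1000,np.array(fc)/1000,hf
E
python3 - <<'E'
from fit import *
C=np.load("w1.npz")["C"]
yaw,turn,F,c,fc,hf=refine(C)
for k in (c,fc): print("grip",(F@np.r_[k,hf+.021]).round(4),"port",(F@np.r_[k,hf-.016]).round(4))
E
```

```text
n tilt 27.986462342719786 yaw 1.0034966941190577 turn -35.193743181569346 rect [-377.    31.3] 13.772744178771973 59.43016815185547 mean [-375.65705027   30.67390308] flange c (-377.41046142578125, 31.27975082397461) 33.5736083984375 hf 0.3699198632710755 top 0.4058048793770978 N 3420 1412
grip [ 0.5169 -0.0223  0.1682] port [ 0.4995 -0.0226  0.1355]
grip [ 0.5172 -0.0222  0.168 ] port [ 0.4999 -0.0225  0.1353]
```

```bash
python3 - <<'E'
from fit import *
p,R,s=cur(); z=frame(np.radians(1))[:,2]; print(z); g=np.array([.517,-.0223,.168])
for a in (.05,-.017): print(((g+z*a-p)/.03).round(2))
print(rel(target(np.radians(1),-35.2),R).round(2))
E
```

```text
[0.46940006 0.00819341 0.88294759]
[-1.33  0.26 -3.84]
[-2.37  0.24 -5.81]
[-0.02  0.01  0.18]
```

```bash
python3 -m inch '-.27 .05 -.77 0 0 .18;-.27 .05 -.77 0 0 0;-.27 .05 -.77 0 0 0;-.27 .05 -.77 0 0 0;-.26 .05 -.77 0 0 0;-.26 0 -.49 0 0 0;-.26 0 -.49 0 0 0;-.26 0 -.49 0 0 0;-.26 0 -.49 0 0 0;0 0 0 0 0 0;0 0 0 0 0 0'
python3 - <<'E'
from fit import *
p,R,s=cur(); z=frame(np.radians(1))[:,2]; g=np.array([.517,-.0223,.168])
print(((g-z*.017-p)/.03).round(2),rel(target(np.radians(1),-35.2),R).round(2),s["force"],s["q"].round(2))
p=arm.grab_frame("wrist"); save(p,"w2")
E
```

```text
t: 6.25
eef_pos: [0.5097, -0.0217, 0.1531]
ee_rot: [-2.531, 1.084, -3.126]
force: [0.7, 0.3, 0.0]
width: 0.0877
[-0.02 -0.03 -0.  ] [-0.02  0.02 -0.01] [0.68965969 0.25006594 0.02910241] [ 0.25  0.46 -0.06 -0.11 -1.52 -2.39]
```

View pics/w2.png

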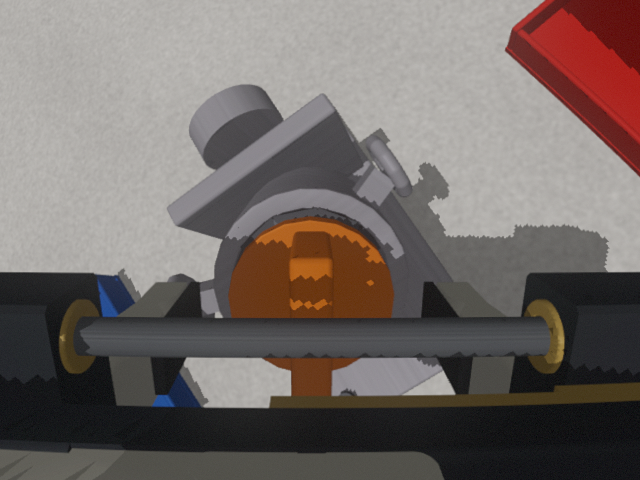

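The wing sits centred between the fingers (column 311). Close the gripper.

```bash
python3 -m inch '0 0 0 0 0 0;0 0 0 0 0 0;0 0 0 0 0 0;0 0 0 0 0 0;0 0 0 0 0 0;0 0 0 0 0 0' 0 60
python3 - <<'E'
from fit import *
p,R,s=cur(); print(s["force"],s["moment"],s["width"],rel(target(np.radians(1),-35.2),R).round(2))
E
```

```text
t: 7.05
eef_pos: [0.5092, -0.0216, 0.1528]
ee_rot: [-2.531, 1.083, -3.127]
force: [-0.0, 0.7, -0.2]
width: 0.0335
[-0.0329162   0.65710243 -0.23526862] [-0.06409613 -1.56200224  0.01049207] 0.03345132151853301 [-0.02  0.01 -0.01]
```

```bash
python3 -m inch '0 0 0 0 0 0;0 0 0 0 0 0;0 0 0 0 0 0;0 0 0 0 0 0;0 0 0 0 0 0'
python3 - <<'E'
from fit import *
p,R,s=cur(); print(s["force"],s["moment"],s["width"],rel(target(np.radians(1),-35.2),R).round(2),p)
E
```

```text
t: 7.68
eef_pos: [0.5092, -0.0216, 0.1528]
ee_rot: [-2.531, 1.083, -3.127]
force: [0.9, 0.9, -0.6]
width: 0.0135
[ 0.85081649  0.93613927 -0.64333928] [-0.0937177  -1.61643238  0.05752701] 0.013469111630371854 [-0.02  0.01 -0.01] [ 0.50923496 -0.02160335  0.15275272]
```

```bash
cat > st.py <<'E'
from fit import *
p,R,s=cur(); F=frame(np.radians(1)); g0=np.array([.50923,-.0216,.15275])
d=F.T@(p-g0)*1000; f=F.T@s["force"]; m=F.T@s["moment"]
# moment shifted to the bore axis is unchanged about the tool axis
r=Rn.from_matrix(target(np.radians(1),-35.2).T@R).as_rotvec(degrees=True)
print("t",s["t"],"shift mm",d.round(2),"f",f.round(2),"m",m.round(3),"turn about -x tool deg",(-r[0]).round(2),"off",r[1:].round(2),"w",round(s["width"],4),"q",s["q"].round(2))
E
python3 st.py
python3 -m inch '-.033 0 -.062 0 0 0;-.033 0 -.062 0 0 0;-.033 -.002 -.061 0 0 0;0 0 0 0 0 0;0 0 0 0 0 0'; python3 st.py
```

```text
t 7.675 shift mm [-0.  0.  0.] f [-1.07 -0.92 -0.16] m [ 0.135  1.615 -0.006] turn about -x tool deg 0.09 off [0.01 0.09] w 0.0135 q [ 0.25  0.46 -0.06 -0.11 -1.52 -2.39]
t: 8.3
eef_pos: [0.5067, -0.0218, 0.1479]
ee_rot: [-2.531, 1.084, -3.126]
force: [0.6, 0.8, 6.8]
width: 0.0136
t 8.3 shift mm [-0.03  0.11 -5.48] f [ 2.68 -0.84  6.31] m [-0.209  0.78   0.053] turn about -x tool deg 0.1 off [-0.06  0.11] w 0.0136 q [ 0.25  0.46 -0.07 -0.11 -1.51 -2.39]
```

```bash

python3 -m inch '-.014 0 -.027 0 0 0;0 0 0 0 0 0'; python3 st.py
python3 -m inch '0 0 0 .235 .004 .442;0 0 0 .235 .004 .442;0 0 0 .235 .004 .442;0 0 0 .235 .004 .442;0 0 0 0 0 0'; python3 st.py
```

```text
t: 8.55
eef_pos: [0.5063, -0.0218, 0.1472]
ee_rot: [-2.531, 1.084, -3.126]
force: [2.0, 0.5, 6.6]
width: 0.0136
t 8.55 shift mm [-0.05  0.11 -6.3 ] f [ 1.29 -0.46  6.79] m [-0.255  0.644 -0.019] turn about -x tool deg 0.11 off [-0.06  0.11] w 0.0136 q [ 0.25  0.46 -0.07 -0.11 -1.51 -2.39]
t: 9.18
eef_pos: [0.507, -0.0218, 0.1471]
ee_rot: [-2.707, 1.085, -3.127]
force: [3.9, 0.3, 5.5]
width: 0.0138
t 9.175 shift mm [-0.67  0.11 -6.03] f [-0.86 -0.26  6.65] m [-0.073  1.486  0.033] turn about -x tool deg 10.15 off [-0.13  0.15] w 0.0138 q [ 0.25  0.46 -0.07 -0.11 -1.51 -2.21]
```

```bash

python3 -m inch '-.022 0 -.007 .235 .004 .442;0 0 0 .235 .004 .442;0 0 0 .235 .004 .442;0 0 0 .235 .004 .442;0 0 0 0 0 0'; python3 st.py
python3 -m inch '0 0 0 .235 .004 .442;0 0 0 .235 .004 .442;0 0 0 .235 .004 .442;0 0 0 .235 .004 .442;0 0 0 0 0 0'; python3 st.py
```

```text
t: 9.8
eef_pos: [0.5066, -0.0216, 0.1469]
ee_rot: [-2.882, 1.086, -3.127]
force: [4.1, 1.5, 6.3]
width: 0.0136
t 9.8 shift mm [-0.45 -0.08 -6.42] f [-0.67 -1.47  7.47] m [-0.355  1.737 -0.019] turn about -x tool deg 20.17 off [-0.16  0.16] w 0.0136 q [ 0.25  0.46 -0.07 -0.11 -1.51 -2.04]
t: 10.42
eef_pos: [0.5066, -0.0216, 0.1469]
ee_rot: [-3.057, 1.085, -3.127]
force: [4.1, 1.5, 6.6]
width: 0.0135
t 10.425 shift mm [-0.39 -0.08 -6.44] f [-0.55 -1.4   7.73] m [-0.395  1.687  0.016] turn about -x tool deg 30.19 off [-0.15  0.14] w 0.0135 q [ 0.25  0.46 -0.07 -0.11 -1.51 -1.86]
```

```bash
cat > ck.py <<'E'
import sys
from fit import *
p,R,s=cur(); F=frame(np.radians(1)); m=(F.T@s["moment"])[2]
r=Rn.from_matrix(target(np.radians(1),-35.2).T@R).as_rotvec(degrees=True)
print("turn",(-r[0]).round(2),"mz",m.round(3)); sys.exit(abs(m)>.2)
E
python3 -m inch '0 0 0 .235 .004 .442;0 0 0 .235 .004 .442;0 0 0 .235 .004 .442;0 0 0 0 0 0' | tail -1; python3 ck.py &&
python3 -m inch '0 0 0 .141 .002 .265;0 0 0 0 0 0' |head -1&& python3 ck.py &&
python3 -m inch '0 0 0 .141 .002 .265;0 0 0 0 0 0' |head -1&& python3 ck.py &&
python3 -m inch '0 0 0 .141 .002 .265;0 0 0 0 0 0' |head -1&& python3 ck.py &&
python3 -m inch '0 0 0 .141 .002 .265;0 0 0 0 0 0' |head -1&& python3 ck.py &&
python3 -m inch '0 0 0 .141 .002 .265;0 0 0 0 0 0' |head -1&& python3 ck.py &&
python3 -m inch '0 0 0 .141 .002 .265;0 0 0 0 0 0' |head -1&& python3 ck.py &&
python3 -m inch '0 0 0 .141 .002 .265;0 0 0 0 0 0' |head -1&& python3 ck.py &&
python3 -m inch '0 0 0 .141 .002 .265;0 0 0 0 0 0' |head -1&& python3 ck.py &&
python3 -m inch '0 0 0 .141 .002 .265;0 0 0 0 0 0' |head -1&& python3 ck.py
python3 st.py
```

```text
width: 0.0138
turn 37.69 mz 0.056
t 10.925 shift mm [-0.4  -0.05 -6.45] f [ 0.27 -0.91  7.62] m [-0.34   1.692  0.056] turn about -x tool deg 37.69 off [-0.15  0.13] w 0.0138 q [ 0.25  0.46 -0.07 -0.11 -1.51 -1.73]False
```

```bash
sed -i 's/sys.exit(abs(m)>.2)/sys.exit(int(abs(m)>.2))/' ck.py
python3 -m inch '0 0 0 .141 .002 .265;0 0 0 0 0 0' |head -1&& python3 ck.py &&
python3 -m inch '0 0 0 .141 .002 .265;0 0 0 0 0 0' |head -1&& python3 ck.py &&
python3 -m inch '0 0 0 .141 .002 .265;0 0 0 0 0 0' |head -1&& python3 ck.py &&
python3 -m inch '0 0 0 .141 .002 .265;0 0 0 0 0 0' |head -1&& python3 ck.py &&
python3 -m inch '0 0 0 .141 .002 .265;0 0 0 0 0 0' |head -1&& python3 ck.py &&
python3 -m inch '0 0 0 .141 .002 .265;0 0 0 0 0 0' |head -1&& python3 ck.py &&
python3 -m inch '0 0 0 .141 .002 .265;0 0 0 0 0 0' |head -1&& python3 ck.py &&
python3 -m inch '0 0 0 .141 .002 .265;0 0 0 0 0 0' |head -1&& python3 ck.py &&
python3 -m inch '0 0 0 .141 .002 .265;0 0 0 0 0 0' |head -1&& python3 ck.py &&
python3 -m inch '0 0 0 .141 .002 .265;0 0 0 0 0 0' |head -1&& python3 ck.py &&
python3 -m inch '0 0 0 .141 .002 .265;0 0 0 0 0 0' |head -1&& python3 ck.py
python3 st.py
```

```text
t: 11.18
turn 39.18 mz -0.055
t: 11.42
turn 40.68 mz -0.018
t: 11.68
turn 42.18 mz -0.044
t: 11.92
turn 43.68 mz -0.025
t: 12.18
turn 45.18 mz -0.024
t: 12.42
turn 46.68 mz -0.009
t: 12.68
turn 48.18 mz -0.012
t: 12.92
turn 49.68 mz -0.004
t: 13.18
turn 51.19 mz -0.015
t: 13.42
turn 52.69 mz -0.053
t: 13.68
turn 54.19 mz 0.021
t 13.675 shift mm [-0.38 -0.05 -6.45] f [-0.66 -0.39  7.24] m [-0.366  1.659  0.021] turn about -x tool deg 54.19 off [-0.17  0.11] w 0.0139 q [ 0.25  0.46 -0.07 -0.11 -1.51 -1.44]
```

```bash

python3 -m inch '0 0 0 .141 .002 .265;0 0 0 0 0 0' |head -1&& python3 ck.py &&
python3 -m inch '0 0 0 .141 .002 .265;0 0 0 0 0 0' |head -1&& python3 ck.py &&
python3 -m inch '0 0 0 .141 .002 .265;0 0 0 0 0 0' |head -1&& python3 ck.py &&
python3 -m inch '0 0 0 .141 .002 .265;0 0 0 0 0 0' |head -1&& python3 ck.py &&
python3 -m inch '0 0 0 .141 .002 .265;0 0 0 0 0 0' |head -1&& python3 ck.py &&
python3 -m inch '0 0 0 .141 .002 .265;0 0 0 0 0 0' |head -1&& python3 ck.py &&
python3 -m inch '0 0 0 .141 .002 .265;0 0 0 0 0 0' |head -1&& python3 ck.py &&
python3 -m inch '0 0 0 .141 .002 .265;0 0 0 0 0 0' |head -1&& python3 ck.py &&
python3 -m inch '0 0 0 .141 .002 .265;0 0 0 0 0 0' |head -1&& python3 ck.py &&
python3 -m inch '0 0 0 .141 .002 .265;0 0 0 0 0 0' |head -1&& python3 ck.py &&
python3 -m inch '0 0 0 .141 .002 .265;0 0 0 0 0 0' |head -1&& python3 ck.py &&
python3 -m inch '0 0 0 .141 .002 .265;0 0 0 0 0 0' |head -1&& python3 ck.py &&
python3 -m inch '0 0 0 .141 .002 .265;0 0 0 0 0 0' |head -1&& python3 ck.py &&
python3 -m inch '0 0 0 .141 .002 .265;0 0 0 0 0 0' |head -1&& python3 ck.py &&
python3 -m inch '0 0 0 .141 .002 .265;0 0 0 0 0 0' |head -1&& python3 ck.py &&
python3 -m inch '0 0 0 .141 .002 .265;0 0 0 0 0 0' |head -1&& python3 ck.py &&
python3 -m inch '0 0 0 .141 .002 .265;0 0 0 0 0 0' |head -1&& python3 ck.py &&
python3 -m inch '0 0 0 .141 .002 .265;0 0 0 0 0 0' |head -1&& python3 ck.py &&
python3 -m inch '0 0 0 .141 .002 .265;0 0 0 0 0 0' |head -1&& python3 ck.py &&
python3 -m inch '0 0 0 .141 .002 .265;0 0 0 0 0 0' |head -1&& python3 ck.py
python3 st.py
```

```text
t: 13.92
turn 55.69 mz -0.023
t: 14.18
turn 57.19 mz -0.06
t: 14.42
turn 58.69 mz -0.056
t: 14.68
turn 60.19 mz 0.0
t: 14.92
turn 61.69 mz -0.009
t: 15.18
turn 63.19 mz 0.031
t: 15.42
turn 64.69 mz 0.026
t: 15.68
turn 66.19 mz -0.078
t: 15.92
turn 67.69 mz 0.027
t: 16.18
turn 69.2 mz -0.021
t: 16.42
turn 70.7 mz 0.015
t: 16.68
turn 72.18 mz -0.209
t 16.675 shift mm [-0.32 -0.06 -6.45] f [ 0.43 -1.12  8.3 ] m [-0.409  1.535 -0.209] turn about -x tool deg 72.18 off [-0.18  0.09] w 0.0138 q [ 0.25  0.46 -0.07 -0.11 -1.51 -1.13]
```

```bash
python3 ck.py; python3 -m inch '0 0 0 .047 .001 .088;0 0 0 0 0 0' |head -1; python3 ck.py && (python3 -m inch '0 0 0 .047 .001 .088;0 0 0 0 0 0' |head -1; python3 ck.py)
```

```text
turn 72.18 mz -0.209
t: 16.92
turn 72.66 mz -0.288
```

```bash
python3 -m inch '0 0 0 -.145 -.002 -.273;0 0 0 -.145 -.002 -.273;0 0 0 0 0 0' |head -1; python3 st.py; python3 -m inch '.08 .001 .147 0 0 0;.08 .001 .147 0 0 0;.08 .001 .147 0 0 0;0 0 0 0 0 0'|head -1;python3 st.py
```

```text
t: 17.3
t 17.3 shift mm [-0.46  0.14 -6.37] f [-1.46  0.97  7.32] m [-0.103  1.692 -0.041] turn about -x tool deg 69.56 off [-0.19  0.08] w 0.0136 q [ 0.25  0.46 -0.07 -0.11 -1.51 -1.17]
t: 17.8
t 17.8 shift mm [ 0.53 -0.03  6.78] f [-2.29  0.45 -2.34] m [ 0.091  2.589 -0.009] turn about -x tool deg 69.54 off [0.09 0.13] w 0.0137 q [ 0.25  0.46 -0.05 -0.11 -1.54 -1.18]
```

```bash
python3 -m inch '.178 .003 .284 0 0 0;.156 .003 .294 0 0 0;.156 .003 .294 0 0 0;0 0 0 0 0 0'|head -1;python3 st.py;  python3 -m inch '.156 .003 .294 0 0 0;.156 .003 .294 0 0 0;.156 .003 .294 0 0 0;.156 .003 .294 0 0 0;.156 .003 .294 0 0 0;.156 .003 .294 0 0 0;.156 .003 .294 0 0 0;0 0 0 0 0 0'|head -1;python3 st.py
python3 - <<'E'
from fit import *
p,R,s=cur(); print(p.round(4))
x=np.array([0,0,-1.]); 
print("to upright", (Rn.from_rotvec(np.cross(R[:,0],x)/np.linalg.norm(np.cross(R[:,0],x))*np.arccos(R[:,0]@x)).as_rotvec()/np.radians(5)).round(2))
q=arm.grab_frame("scene"); save(q,"s2")
for n in ["red_tray"]:
  a=arm.masks_of(q,n)[0]; C=cloud(q,a["mask"]); C=C[(C[:,2]>.022)&(C[:,2]<.036)&(C[:,0]<.58)]
  print(a["confidence"],len(C),cv2.minAreaRect((C[:,:2]*1000).astype(np.float32)))
E
```

```text
t: 18.3
t 18.3 shift mm [-6.200e-01 -2.000e-02  3.842e+01] f [-1.36 -0.48 -3.91] m [-0.013  2.13   0.055] turn about -x tool deg 69.57 off [-0.08  0.12] w 0.0139 q [ 0.25  0.46  0.02 -0.11 -1.61 -1.18]
t: 19.3
t 19.3 shift mm [ -0.55  -0.   108.07] f [-1.63  0.34 -3.04] m [-0.008  2.078 -0.004] turn about -x tool deg 69.56 off [-0.06  0.12] w 0.0136 q [ 0.24  0.47  0.18 -0.11 -1.76 -1.18]
[ 0.5604 -0.0207  0.2479]
to upright [ 0.07 -5.59  0.  ]
0.66 0 ((0.0, 0.0), (0.0, 0.0), 0.0)
```

View pics/s2.png

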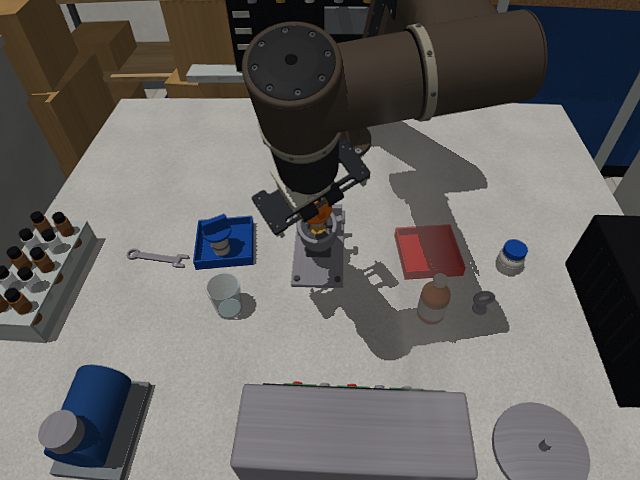

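The picture shows the cartridge held clear above the canister at (320,215) and everything else in place. Carry it to the red tray, whose centre came out at about (0.467, 0.245) in both views, and turn it upright on the way.

```bash
python3 -m inch '-.311 .886 .5 .007 -.559 0;-.311 .886 .5 .007 -.559 0;-.311 .886 .2 .007 -.559 0;-.311 .886 0 .007 -.559 0;-.311 .886 0 .007 -.559 0;-.311 .886 -.3 .007 -.559 0;-.311 .886 -.5 .007 -.559 0;-.311 .886 -.6 .007 -.559 0;-.311 .886 -.7 .007 -.559 0;-.311 .886 -.7 .007 -.559 0;0 0 0 0 0 0;0 0 0 0 0 0'
python3 - <<'E'
from fit import *
p,R,s=cur(); print(p.round(4),R[:,0].round(3),s["force"],s["q"].round(2))
q=arm.grab_frame("scene"); save(q,"s3")
E
python3 - <<'E'
import cv2; a=cv2.imread("pics/s3.png")[120:360,280:600]; cv2.imwrite("pics/s3c.png",cv2.resize(a,None,fx=2,fy=2))
E
```

```text
t: 20.9
eef_pos: [0.4663, 0.2449, 0.1995]
ee_rot: [-3.13, 1.569, -2.513]
force: [0.4, -0.3, -3.1]
width: 0.0139
[0.4663 0.2449 0.1995] [-0.002 -0.001 -1.   ] [ 0.40068729 -0.32140651 -3.10404577] [ 0.86  0.14 -0.35 -0.   -1.09 -1.81]
```

View pics/s3c.png

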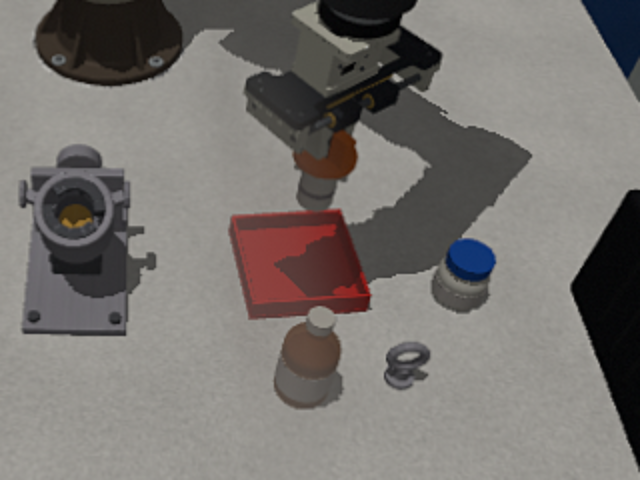

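Cartridge is hanging upright over the tray (foot at crop (315,198)). Lower it.

```bash
cat > fz.py <<'E'
import sys
from fit import *
p,R,s=cur(); print("z",p[2].round(4),"f",s["force"].round(2)); sys.exit(int(s["force"][2]>1))
E
python3 -m inch '0 0 -.5 0 0 0;0 0 -.5 0 0 0;0 0 -.5 0 0 0;0 0 -.5 0 0 0;0 0 -.5 0 0 0;0 0 -.5 0 0 0;0 0 -.4 0 0 0;0 0 -.3 0 0 0;0 0 0 0 0 0;0 0 0 0 0 0'|head -1; python3 fz.py &&
python3 -m inch '0 0 -.05 0 0 0;0 0 0 0 0 0'|head -1 && python3 fz.py &&
python3 -m inch '0 0 -.05 0 0 0;0 0 0 0 0 0'|head -1 && python3 fz.py &&
python3 -m inch '0 0 -.03 0 0 0;0 0 0 0 0 0'|head -1 && python3 fz.py &&
python3 -m inch '0 0 -.03 0 0 0;0 0 0 0 0 0'|head -1 && python3 fz.py &&
python3 -m inch '0 0 -.03 0 0 0;0 0 0 0 0 0'|head -1 && python3 fz.py &&
python3 -m inch '0 0 -.03 0 0 0;0 0 0 0 0 0'|head -1 && python3 fz.py &&
python3 -m inch '0 0 -.03 0 0 0;0 0 0 0 0 0'|head -1 && python3 fz.py &&
python3 -m inch '0 0 -.03 0 0 0;0 0 0 0 0 0'|head -1 && python3 fz.py &&
python3 -m inch '0 0 -.03 0 0 0;0 0 0 0 0 0'|head -1 && python3 fz.py
```

```text
t: 22.2
z 0.0887 f [ 0.13  0.39 -2.99]
t: 22.45
z 0.087 f [-1.39 -0.3  -3.39]
t: 22.7
z 0.0853 f [ 0.03  0.37 -4.04]
t: 22.95
z 0.0843 f [-0.3  -0.79 -3.7 ]
t: 23.2
z 0.0835 f [ 0.16  0.03 -4.06]
t: 23.45
z 0.0826 f [-0.16 -0.06 -2.08]
t: 23.7
z 0.0816 f [ 0.58  0.34 -2.36]
t: 23.95
z 0.0808 f [-1.08 -0.36 -3.54]
t: 24.2
z 0.0807 f [-3.72 -0.87  5.85]
```

Floor contact came at the expected TCP height of 0.081. Hold briefly, then release and retreat straight up.

```bash
python3 -m inch '0 0 0 0 0 0;0 0 0 0 0 0;0 0 0 0 0 0'; python3 -m inch '0 0 0 0 0 0;0 0 0 0 0 0;0 0 0 0 0 0;0 0 0 0 0 0;0 0 0 0 0 0;0 0 0 0 0 0' .6; python3 -m inch '0 0 .3 0 0 0;0 0 .5 0 0 0;0 0 .8 0 0 0;0 0 1 0 0 0;0 0 1 0 0 0;0 0 1 0 0 0;0 0 0 0 0 0'
python3 - <<'E'
from fit import *
q=arm.grab_frame("wrist"); save(q,"w4"); t=arm.grab_frame("scene"); save(t,"s4")
cv2.imwrite("pics/s4c.png",cv2.resize(t["frame"][120:360,130:600,::-1],None,fx=1.6,fy=1.6))
for n in ["used_mid","used_wing","red_tray","fresh_mid"]:
    for a in arm.place_of(t,n)[:1]:
        h={"used_mid":.059,"used_wing":.098,"red_tray":0,"fresh_mid":.059}[n]
        print(n,a["confidence"],atz(t,a["position"][0]*640,a["position"][1]*480,h).round(3))
m=orange(t);C=cloud(t,m);print(C.mean(0),C.min(0),C.max(0))
print(arm.get_state()["force"])
E
```

```text
t: 24.58
eef_pos: [0.4667, 0.2452, 0.0807]
ee_rot: [3.126, 1.57, -2.541]
force: [-3.2, -1.3, 5.3]
width: 0.0138
t: 25.32
eef_pos: [0.4665, 0.2451, 0.0799]
ee_rot: [3.014, 1.57, -2.652]
force: [-0.2, -0.5, 0.4]
width: 0.0524
t: 26.2
eef_pos: [0.4678, 0.246, 0.2218]
ee_rot: [0.166, 1.566, 0.783]
force: [0.4, 0.1, -0.8]
width: 0.052
used_mid 0.62 [0.475 0.242 0.059]
used_wing 0.78 [0.463 0.25  0.098]
red_tray 0.61 [0.471 0.24  0.   ]
fresh_mid 0.66 [ 0.479 -0.261  0.059]
[0.45368648 0.22058136 0.07713256] [0.44997322 0.21736169 0.07591914] [0.45777008 0.22260649 0.07888178]
[ 0.30911409 -0.05494145 -0.97059118]
```

View pics/s4c.png

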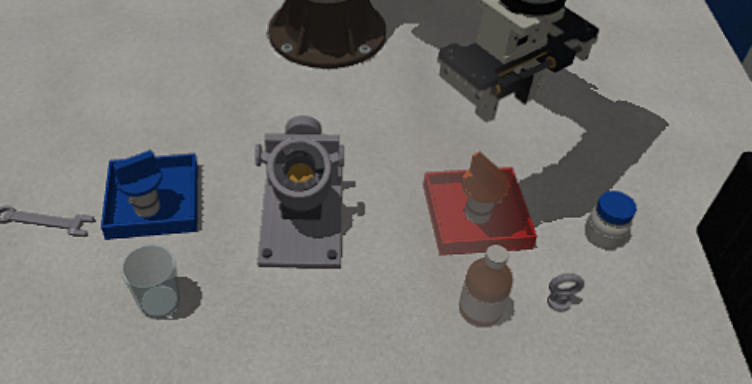

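The cartridge stands upright in the middle of the red tray (crop (482,200)), released. The gripper is clear and nothing else has moved.

```bash
python3 -m inch '0 0 .5 0 0 0;0 0 .5 0 0 0;0 0 0 0 0 0;0 0 0 0 0 0'|head -1; python3 -c "
from station import arm
print(arm.job_done())"
```

```text
t: 27.05
the job is handed in; nothing more can be done
None
```

The used cartridge is out of the canister and standing upright in the red tray. I handed the job in at about 27 s of the 69 s allowed; no verdict was reported.

- **Unlocking:** I pressed the cartridge in about 6.4 mm and turned it anticlockwise. The end stop showed at about 72°, peaking at 0.29 N m, far below the roughly 1 N m at which the catch slips. I eased off about 3° and drew it straight out; it came free without catching.
- **Placing:** Contact with the tray floor came at the expected height, with about 8 to 9 N on the floor while still gripped. I then opened the fingers and lifted straight up.
- **Last checks:** The network estimate put the cartridge about 4 mm from the tray centre. In the picture it stands upright and released. The fresh cartridge, bottle, beaker, eye bolt, spanner and jar look unmoved.

- **Lower than expected:** The force while pressing read about 7 N where I expected 8 to 11 N.
- **Failed check:** A final colour-based check on the wing caught only a small patch of pixels, so I did not use it.
- **Not measured:** The catch insert's own angle and the cartridge's final tilt were not measured directly.

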